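Zero the scale under the mixing bowl

TASK

Zero the kitchen scale that the mixing bowl stands on: with the shut fingertips press its round key lightly but well down to wake it, let it come back up, then press its long key in the same way and withdraw. Do not press any other key, do not touch the other scale, the bowl or the plate, and do not lean on, shove or lift the scale; grasp nothing and leave everything else where it is.

Things in the scene. Friction and masses are not known exactly. Their poses are not given: they have to be found in the camera images.
- bowl_scale: loose grey kitchen scale under the mixing bowl, 260 (x) x 170 (y) mm; left or right; both alike. Origin: centre of underside. Its -x end, roughly towards the robot, is a 22 mm high strip (x -130 to -35 mm); steel platform beyond, top 38 mm high. Row of white keys at x -107 mm: round at y +56, square at y 0, long at y -56 mm; tops 35 mm above underside
- bowl_scale_round (a joint): travel of the round wake-up key, 22 mm across, of the scale with the mixing bowl: 0 up, 0.010 m at its hard stop. Spring: starts to move at 1 N, 4.4 N at 6 mm (where it registers), 6.6 N at the stop; springs back by itself
- bowl_scale_round_top (a point): centre of the top face of the round wake-up key, 22 mm across, of the scale with the mixing bowl; z up, axes as the scale's; moves with the key
- bowl_scale_square (a joint): travel of the square units key, 20 mm wide, of the scale with the mixing bowl: 0 up, 0.010 m at its hard stop. Spring: starts to move at 1 N, 4.4 N at 6 mm (where it registers), 6.6 N at the stop; springs back by itself
- bowl_scale_square_top (a point): centre of the top face of the square units key, 20 mm wide, of the scale with the mixing bowl; z up, axes as the scale's; moves with the key
- bowl_scale_long (a joint): travel of the long zero (tare) key, 20 by 38 mm, long along the row, of the scale with the mixing bowl: 0 up, 0.010 m at its hard stop. Spring: starts to move at 1 N, 4.4 N at 6 mm (where it registers), 6.6 N at the stop; springs back by itself
- bowl_scale_long_top (a point): centre of the top face of the long zero (tare) key, 20 by 38 mm, long along the row, of the scale with the mixing bowl; z up, axes as the scale's; moves with the key
- plate_scale: loose grey kitchen scale under the plate, 260 (x) x 170 (y) mm; left or right; both alike. Origin: centre of underside. Its -x end, roughly towards the robot, is a 22 mm high strip (x -130 to -35 mm); steel platform beyond, top 38 mm high. Row of white keys at x -107 mm: round at y +56, square at y 0, long at y -56 mm; tops 35 mm above underside
- plate_scale_round (a joint): travel of the round wake-up key, 22 mm across, of the scale with the plate: 0 up, 0.010 m at its hard stop. Spring: starts to move at 1 N, 4.4 N at 6 mm (where it registers), 6.6 N at the stop; springs back by itself
- plate_scale_round_top (a point): centre of the top face of the round wake-up key, 22 mm across, of the scale with the plate; z up, axes as the scale's; moves with the key
- plate_scale_square (a joint): travel of the square units key, 20 mm wide, of the scale with the plate: 0 up, 0.010 m at its hard stop. Spring: starts to move at 1 N, 4.4 N at 6 mm (where it registers), 6.6 N at the stop; springs back by itself
- plate_scale_square_top (a point): centre of the top face of the square units key, 20 mm wide, of the scale with the plate; z up, axes as the scale's; moves with the key
- plate_scale_long (a joint): travel of the long zero (tare) key, 20 by 38 mm, long along the row, of the scale with the plate: 0 up, 0.010 m at its hard stop. Spring: starts to move at 1 N, 4.4 N at 6 mm (where it registers), 6.6 N at the stop; springs back by itself
- plate_scale_long_top (a point): centre of the top face of the long zero (tare) key, 20 by 38 mm, long along the row, of the scale with the plate; z up, axes as the scale's; moves with the key
- mixing_bowl: steel mixing bowl, rim 140 mm across, 50 mm high, loose on the platform of its scale (rim 88 mm above the table); origin: centre of underside
- plate: shallow white plate, 150 mm across, 20 mm high, loose on the other scale's platform; origin: centre of underside
- sauce_dish: small blue dish, 64 mm across, 26 mm high, loose between the scales; origin: centre of underside
- cutter: steel pastry ring, 60 mm across, 30 mm high, loose between the scales; origin: centre of underside
- spoon: wooden spoon, 200 mm long, under 30 mm high, lying to the robot's left of the scales; origin: middle of its underside, x along it
- jar: glass jar, 66 mm across, 100 mm high, loose between the far ends of the scales; origin: centre of underside
- mug: terracotta mug, 74 mm across, 85 mm high, loose, to the robot's right of the scales, handle along its +y; origin: centre of underside
There are look-alikes about, which are no part of the job. What is meant by the plate is not yellow, and is the larger of those in its own colour.

How it is judged:
By the outcome, as a careful person would: the job done as asked, in the order asked, and still so for the second after the job is handed in, with the robot touching nothing.
It also fails if it takes over 42 s, if anything falls off the work surface, if the arm or the gripper's body presses on something with over 40 N, if the wrist force passes 120 N, or if a joint passes its speed limit or range.

ROBOT

A 7-joint arm with a two-finger parallel gripper is mounted at the origin on the work surface. World frame = base frame: x ahead of the robot, y to its left, z up, the work surface at z = 0. Lengths are in m, angles in rad, forces in N, time in s.
With the tool pointing down it reaches from about 0.4 to 0.85 m from the base axis. Payload 10.4 kg.
Tool frame: the origin (TCP) lies between the finger pads; the fingertips stand 19 mm ahead of it and the grasp point (between the pads) is the TCP; z points along the fingers, y is the direction in which the jaws open and shut (so a half turn about z gives the same grasp; the last joint's range is limited). The gripper opens to 85 mm and grips with 20 to 120 N. Pads are 22 mm wide; open, the fingers measure 114 mm over their backs; the gripper's body (76 mm by 85 mm) begins 54 mm behind the grasp point. The pads swing forward as they close: fully open they stand 13 mm farther back than shut.
Start: joints at [-1.171, 0.332, -0.065, 1.46, 0.022, 1.35, -0.088], TCP at [0.256, 0.57, 0.227] pointing down, gripper open.
Joint ranges: [-2.6, 2.6], [-0.5, 2.12], [-1.47, 1.34], [0.16, 2.42], [-1.27, 4.41], [0.06, 2.06], [-2.6, 2.6]. Speed limits (rad/s): [2.22, 2.22, 2.79, 2.79, 3.14, 3.14, 3.14].

INTERFACE

Orientations are given as a unit quaternion [x, y, z, w].
In Python, from workcell import manip gives the robot as it stands.
- The arm moves only by the shell command python3 -m jog 'ROWS' [FORCE]. ROWS is JSON, a list of rows, each an object with "offset": the shift along the tool's x, y, z as a fraction of full scale, a list of three; "rotation": the turn, a rotation vector about the tool's x, y, z as a fraction of full scale, a list of three; "fingers": the opening, from -1 (shut) to 1 (fully open), so that 0 is half open. A call has 1 to 8 rows; each row shifts and turns the commanded pose from where the row before left it, along the tool's axes as they then stand; what a row does not reach is not made up. Full scale, the value 1, is 0.15 m for a shift and 2 rad for a turn. A row lasts 1/8 s, in which the tool goes at most 62.5 mm and 10.7 degrees, less where a joint would pass 70% of its speed; a pose out of reach is approached as far as the arm can. A call with a number of a shift or a turn outside -1 to 1 is refused whole. A call with a gripper value outside its range is refused whole. The fingers move at their own pace and stop on an object; FORCE is the grip in N (left out, the last holds). Time passes only in rows, so rows that do not move let the fingers close. It gives the time, the measured TCP pose, the force and the opening at its end, in the units of the state.
- manip.get_obs(): the state, without advancing time (a new reading comes with each control period).
- manip.camera(name): name is "scene" or "side" or "wrist"; returns the picture (420x560x3 uint8, red, green, blue); there is no depth.
- manip.camera_info(name): a dict with "mtx" (3x3 intrinsics, pixels), "xyz" and "rotation" of the camera in the world. Camera axes: x right, y down, z forward; pixel columns grow to the right and rows downward; lengths in m; the calibration is good to about 2 mm. A picture is of the moment at which its call begins: read the wrist's pose just before it. camera_info takes no time and is no camera call; for the wrist camera it gives the pose at the moment of the call.
- manip.hand_in(): hands the job in, once; it reports no verdict.
Trained networks look in the newest picture that a camera, given by its name, has taken for a name from the list of things; names that differ only in an ending like _2 or _b are one class to them, and where a whole thing is asked for, a point or a joint stands for the part that bears it (a point fixed in the world has none). Each returns a list of dicts, best first, with "conf" (0 to 1); they miss things now and then, are a little off and sometimes report something else, mostly with a low value. They report only what shows in the picture. A call takes as long as a camera call. They do not tell look-alikes from the thing itself.
- manip.recognise(camera, query): "bbox" ([left, top, right, bottom] in pixels, round what is visible of it).
The state is a dict: "clock": time; "joint_pos": joint angles; "joint_velocities": joint speeds; "tau": joint torques, N m; "position": TCP position; "ee_rot": TCP orientation; "ft_force": force on the tool from outside, world axes, zero at the start; "torque": the same for the moment, N m; "grip_width": opening from 0.0 (shut) to 1.0 (fully open).
Only numpy, scipy, OpenCV 4.12 (cv2) and the standard library are available. Lean on these libraries where they do the work, as an engineer would, in place of code of your own. Each camera call takes 0.05 s, during which the arm holds its last target. There are 200 camera calls.

## Working session

There is one attempt and no reset: what is moved stays moved. The work goes in short steps, Python scripts to look and compute and a shell command to move; the robot and the scene stay as the last step left them, time stands still between calls to the robot, and variables do not carry over. Pictures are saved under pics/ and viewed, about 8 in all and at most 12, crops included, and the job is handed in when it is done.

```bash
mkdir -p pics; cat > h.py <<'E'
import numpy as np, cv2
from workcell import manip
from scipy.spatial.transform import Rotation as R
def snap(n,fn):
    info=manip.camera_info(n); im=manip.camera(n)
    cv2.imwrite(f'pics/{fn}.png',im[:,:,::-1]); return im,info
def Rm(i):
    r=np.array(i['rotation'],float)
    return r if r.shape==(3,3) else R.from_quat(r).as_matrix()
def ray(i,px,z):
    d=Rm(i)@np.linalg.solve(np.array(i['mtx']),[px[0],px[1],1.]); o=np.array(i['xyz'])
    return o+d*(z-o[2])/d[2]
def proj(i,p):
    c=Rm(i).T@(np.array(p)-np.array(i['xyz'])); u=np.array(i['mtx'])@c; return u[:2]/u[2]
E
python3 - <<'E'
from h import *
o=manip.get_obs(); print({k:np.round(v,3) for k,v in o.items()})
ims=[]
for n in ['scene','side']:
    im,i=snap(n,n+'0'); print(n,i); ims.append(im)
    for q in ['bowl_scale','mixing_bowl','plate','bowl_scale_round_top','bowl_scale_long_top']:
        print(q,[(np.round(d['bbox']).tolist(),round(d['conf'],2)) for d in manip.recognise(n,q)][:5])
E
```

```text
{'clock': np.float64(0.0), 'joint_pos': array([-1.171,  0.333, -0.065,  1.461,  0.022,  1.35 , -0.089]), 'joint_velocities': array([ 0.   , -0.001, -0.001, -0.   ,  0.001, -0.001,  0.   ]), 'tau': array([ 0.0000e+00, -6.2542e+01,  5.0000e-02, -3.9162e+01,  1.6000e-02,
        1.0000e-02,  0.0000e+00]), 'position': array([0.256, 0.57 , 0.227]), 'ee_rot': array([ 0.21 ,  0.978, -0.001, -0.   ]), 'ft_force': array([-0.21 ,  0.402, -0.467]), 'torque': array([-0.027,  0.004,  0.032]), 'grip_width': np.float64(0.998)}
scene {'mtx': array([[535.39072288,   0.        , 280.50844765],
       [  0.        , 535.39072288, 204.80174816],
       [  0.        ,   0.        ,   1.        ]]), 'xyz': array([1.47521488, 0.3070111 , 1.16244675]), 'rotation': array([ 0.55638879,  0.7544177 , -0.27503392, -0.21363939])}
bowl_scale [([132.0, 176.0, 233.0, 266.0], 0.85)]
mixing_bowl [([142.0, 196.0, 195.0, 236.0], 0.66)]
plate [([294.0, 226.0, 351.0, 277.0], 0.93), ([428.0, 182.0, 480.0, 218.0], 0.78)]
bowl_scale_round_top [([344.0, 211.0, 347.0, 219.0], 0.6), ([218.0, 195.0, 230.0, 203.0], 0.51), ([261.0, 169.0, 284.0, 189.0], 0.27)]
bowl_scale_long_top [([186.0, 176.0, 197.0, 188.0], 0.57)]
side {'mtx': array([[519.47823686,   0.        , 271.38709432],
       [  0.        , 519.47823686, 196.01915475],
       [  0.        ,   0.        ,   1.        ]]), 'xyz': array([-0.18947197, -0.7111059 ,  1.22335353]), 'rotation': array([ 0.85772046, -0.36737833,  0.13470064, -0.3334734 ])}
bowl_scale [([300.0, 207.0, 401.0, 271.0], 0.83)]
mixing_bowl [([341.0, 191.0, 388.0, 234.0], 0.81), ([244.0, 141.0, 280.0, 168.0], 0.33)]
plate [([168.0, 195.0, 208.0, 223.0], 0.91), ([241.0, 138.0, 283.0, 171.0], 0.71), ([107.0, 146.0, 152.0, 180.0], 0.58)]
bowl_scale_round_top []
bowl_scale_long_top [([370.0, 262.0, 408.0, 309.0], 0.5)]
```

View pics/scene0.png

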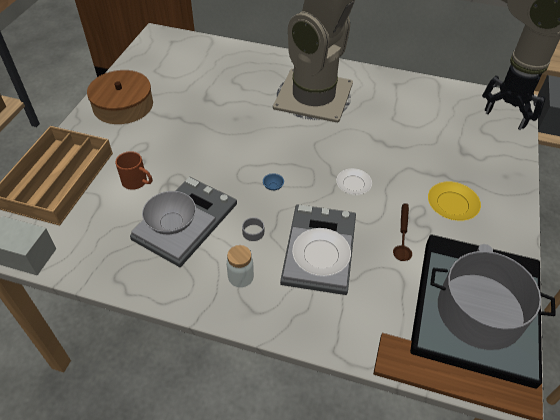

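View pics/side0.png

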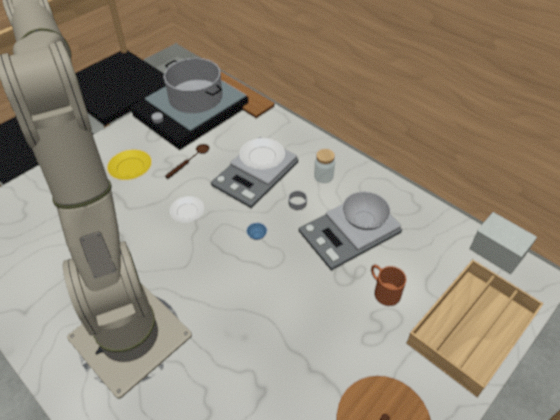

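The scene view shows the bowl scale at about (184,220), on the robot's right. Its keys are long at about (191,182), square at about (208,190) and round at about (224,199). The plate scale is at (320,250). In the side view, the bowl scale's round, square and long keys are at about (309,229), (321,242) and (332,254). The loose small white plate and the yellow plate are look-alikes. Next I'll confirm with one enlarged crop and locate the keys.

```bash
python3 - <<'E'
from h import *
a=cv2.imread('pics/scene0.png')[160:280,120:250]; b=cv2.imread('pics/side0.png')[180:280,290:410]
a=cv2.resize(a,(400,370),interpolation=cv2.INTER_CUBIC); b=cv2.resize(b,(400,333),interpolation=cv2.INTER_CUBIC)
b=cv2.copyMakeBorder(b,0,37,0,0,cv2.BORDER_CONSTANT); cv2.imwrite('pics/crop1.png',np.hstack([a,b]))
for n,P in [('scene',[(191,182),(208,190),(224,199)]),('side',[(332,254),(321,242),(309,229)])]:
    i=manip.camera_info(n); print(n,[np.round(ray(i,p,.035),3).tolist() for p in P])
E
```

```text
scene [[0.535, -0.227, 0.035], [0.549, -0.169, 0.035], [0.567, -0.114, 0.035]]
side [[0.532, -0.228, 0.035], [0.543, -0.179, 0.035], [0.555, -0.123, 0.035]]
```

View pics/crop1.png

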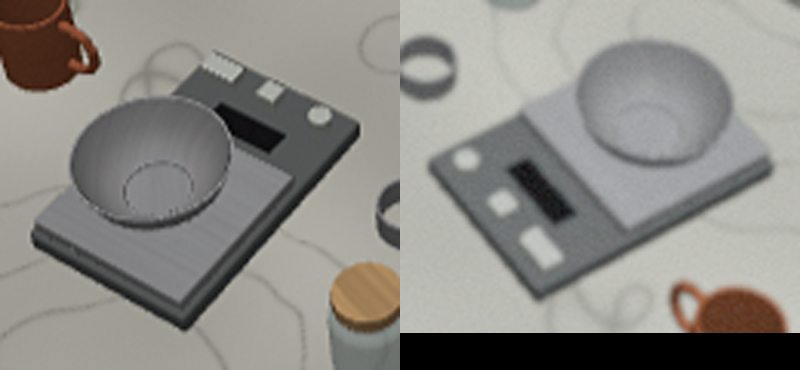

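The crop confirms it. The bowl scale (mixing bowl on its platform) has the round key at its +y end, square in the middle and long at the -y end. Estimates are round (0.558,-0.117) and long (0.533,-0.227), which is 113 mm apart against 112 expected. That gives a yaw of about -12.8°. I'm moving over with the fingers shut.

```bash
python3 -m jog '[{"offset":[-0.256,-0.177,-0.03],"rotation":[0,0,0],"fingers":-1},{"offset":[-0.256,-0.177,-0.03],"rotation":[0,0,0],"fingers":-1},{"offset":[-0.256,-0.177,-0.03],"rotation":[0,0,0],"fingers":-1},{"offset":[-0.256,-0.177,-0.03],"rotation":[0,0,0],"fingers":-1},{"offset":[-0.256,-0.177,-0.03],"rotation":[0,0,0],"fingers":-1},{"offset":[-0.256,-0.177,-0.03],"rotation":[0,0,0],"fingers":-1},{"offset":[-0.256,-0.177,-0.03],"rotation":[0,0,0],"fingers":-1},{"offset":[-0.256,-0.177,-0.03],"rotation":[0,0,0],"fingers":-1}]' 20
python3 -c "
from h import *
o=manip.get_obs();i=manip.camera_info('wrist');M=R.from_quat(o['ee_rot']).as_matrix()
print(o['position'],M.round(3),M.T@(np.array(i['xyz'])-o['position']),(M.T@Rm(i)).round(2))
d=np.array([.47,-.16,.25])-o['position'];print(M.T@d/.15)"
```

```text
clock: 1.6
position: [0.4501, 0.2489, 0.2639]
ee_rot: [0.21, 0.978, 0.0, 0.0]
ft_force: [0.4, -0.5, 0.3]
grip_width: 0.001
[0.45010017 0.24886686 0.26385179] [[-0.912  0.41   0.001]
 [ 0.41   0.912  0.001]
 [-0.     0.001 -1.   ]] [ 0.07497828 -0.00106998 -0.14735752] [[ 0.   -0.96 -0.29]
 [ 1.    0.    0.  ]
 [-0.   -0.29  0.96]]
[-1.23922847 -2.43147113  0.09088561]
```

```bash
python3 -m jog '[{"offset":[-0.193,-0.287,0.01],"rotation":[0,0,0],"fingers":-1},{"offset":[-0.193,-0.287,0.01],"rotation":[0,0,0],"fingers":-1},{"offset":[-0.193,-0.287,0.01],"rotation":[0,0,0],"fingers":-1},{"offset":[-0.193,-0.287,0.01],"rotation":[0,0,0],"fingers":-1},{"offset":[-0.193,-0.287,0.01],"rotation":[0,0,0],"fingers":-1},{"offset":[-0.193,-0.287,0.01],"rotation":[0,0,0],"fingers":-1},{"offset":[-0.193,-0.287,0.01],"rotation":[0,0,0],"fingers":-1},{"offset":[-0.193,-0.287,0.01],"rotation":[0,0,0],"fingers":-1}]' && python3 -m jog '[{"offset":[0,0,0],"rotation":[0,0,-0.05],"fingers":-1},{"offset":[0,0,0],"rotation":[0,0,-0.05],"fingers":-1},{"offset":[0,0,0],"rotation":[0,0,0],"fingers":-1},{"offset":[0,0,0],"rotation":[0,0,0],"fingers":-1}]'
python3 - <<'E'
from h import *
o=manip.get_obs(); im,i=snap('wrist','w1'); print(o['position'],o['ee_rot'],o['joint_pos'].round(2))
for q in ['bowl_scale_round_top','bowl_scale_square_top','bowl_scale_long_top']:
    for d in manip.recognise('wrist',q)[:4]:
        b=d['bbox'];c=((b[0]+b[2])/2,(b[1]+b[3])/2);print(q,np.round(b),round(d['conf'],2),ray(i,c,.035).round(4))
E
```

```text
clock: 2.6
position: [0.5195, -0.1604, 0.2517]
ee_rot: [0.21, 0.978, 0.0, 0.0]
ft_force: [0.2, 0.6, -0.4]
grip_width: -0.001
clock: 3.1
position: [0.5193, -0.1587, 0.2514]
ee_rot: [0.112, 0.994, 0.0, 0.0]
ft_force: [-0.2, 0.2, 0.0]
grip_width: 0.004
[ 0.51932748 -0.15872881  0.25144278] [1.12144563e-01 9.93691896e-01 9.62515896e-05 5.61716091e-05] [-0.3   0.14  0.57  1.67 -0.08  1.35  1.63]
bowl_scale_square_top [269. 203. 285. 213.] 0.72 [ 0.551  -0.1708  0.035 ]
bowl_scale_square_top [310. 197. 329. 217.] 0.64 [ 0.5616 -0.1165  0.035 ]
bowl_scale_long_top [222. 195. 252. 215.] 0.56 [ 0.535 -0.221  0.035]
```

View pics/w1.png

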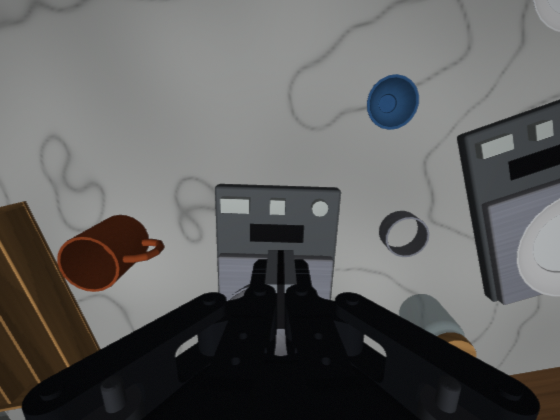

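The wrist view shows the keys of the bowl scale at long (235,206), square (277,208) and round (320,208). The fingertips are at (281,255). I'll refine the positions by segmenting the white keys.

```bash
cat > keys.py <<'E'
from h import *
def keys(im,i,roi):
    x0,y0,x1,y1=roi; g=im[y0:y1,x0:x1].min(2)
    n,l,s,c=cv2.connectedComponentsWithStats((g>130).astype(np.uint8))
    for k in range(1,n):
        if 60<s[k,4]<3000:
            p=s[k,:2]+s[k,2:4]/2-.5+[x0,y0]; print('bbox',s[k],'px',(c[k]+[x0,y0]).round(1),'xyz',ray(i,c[k]+[x0,y0],.035).round(4))
E
python3 - <<'E'
from keys import *
o=manip.get_obs(); i=manip.camera_info('wrist'); keys(cv2.imread('pics/w1.png')[:,:,::-1],i,(219,191,335,222))
print(proj(i,o['position']+np.array([0,0,-.019])))
E
```

```text
bbox [  1   8  29  15 396] px [234.3 205.7] xyz [ 0.5354 -0.2248  0.035 ]
bbox [ 51   9  15  15 207] px [277.  207.3] xyz [ 0.5498 -0.1707  0.035 ]
bbox [ 93  10  16  15 185] px [319.8 208.3] xyz [ 0.5636 -0.1164  0.035 ]
[281.69920242 247.12501419]
```

Spacing is 112.0 mm, as it must be. Round key is at (0.563,-0.1165) and long key at (0.5355,-0.225). Now hovering over the round key.

```bash
python3 -m jog '[{"offset":[-0.0446,0.068,0.19],"rotation":[0,0,0],"fingers":-1},{"offset":[-0.0446,0.068,0.19],"rotation":[0,0,0],"fingers":-1},{"offset":[-0.0446,0.068,0.19],"rotation":[0,0,0],"fingers":-1},{"offset":[-0.0446,0.068,0.19],"rotation":[0,0,0],"fingers":-1},{"offset":[-0.0446,0.068,0.19],"rotation":[0,0,0],"fingers":-1},{"offset":[0,0,0],"rotation":[0,0,0],"fingers":-1},{"offset":[0,0,0],"rotation":[0,0,0],"fingers":-1}]'
python3 - <<'E'
from keys import *
o=manip.get_obs(); im,i=snap('wrist','w2'); print(o['position'],o['ft_force'])
t=o['position']+np.array([0,0,-.019])
print('tip px',proj(i,t),[proj(i,p).round(1).tolist() for p in [(.5636,-.1164,.035),(.5354,-.2248,.035)]])
keys(im,i,(60,100,420,260))
E
```

```text
clock: 4.18
position: [0.5634, -0.1172, 0.11]
ee_rot: [0.112, 0.994, -0.0, 0.001]
ft_force: [-0.6, 0.3, 0.8]
grip_width: -0.001
[ 0.56344547 -0.11719919  0.11001789] [-0.55567723  0.33990548  0.75167712]
tip px [281.69950321 247.09678362] [[282.3, 218.3], [143.7, 214.2]]
bbox [   6   72   51   43 1699] px [ 90.3 194.1] xyz [ 0.5103 -0.26    0.035 ]
bbox [  59  103   48   24 1028] px [143.1 214.1] xyz [ 0.5352 -0.2253  0.035 ]
bbox [141 105  24  23 528] px [212.5 216.2] xyz [ 0.5494 -0.1711  0.035 ]
bbox [210 107  26  24 490] px [282.  218.7] xyz [ 0.5638 -0.1168  0.035 ]
bbox [332 136  28  24 459] px [408.7 249.9] xyz [ 0.6144 -0.0191  0.035 ]
```

View pics/w2.png

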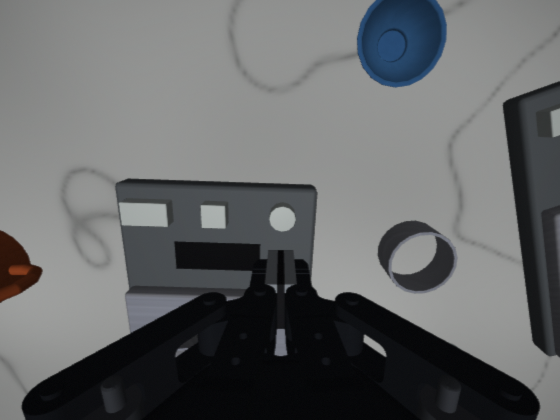

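The close view agrees within 0.5 mm: round key at (282,219), long at (143,214), and the tip is over the round key. Descending to about 5 mm above it.

```bash
python3 -m jog '[{"offset":[0,0,0.12],"rotation":[0,0,0],"fingers":-1},{"offset":[0,0,0.1],"rotation":[0,0,0],"fingers":-1},{"offset":[0,0,0.08],"rotation":[0,0,0],"fingers":-1},{"offset":[-0.003,0.003,0.04],"rotation":[0,0,0],"fingers":-1},{"offset":[0,0,0],"rotation":[0,0,0],"fingers":-1},{"offset":[0,0,0],"rotation":[0,0,0],"fingers":-1}]'; python3 -m jog '[{"offset":[0,0,0.02],"rotation":[0,0,0],"fingers":-1},{"offset":[0,0,0.02],"rotation":[0,0,0],"fingers":-1},{"offset":[0,0,0.014],"rotation":[0,0,0],"fingers":-1},{"offset":[0,0,0],"rotation":[0,0,0],"fingers":-1}]'
```

```text
clock: 4.97
position: [0.5641, -0.1163, 0.0583]
ee_rot: [0.111, 0.994, 0.0, 0.0]
ft_force: [0.2, 0.2, -0.5]
grip_width: -0.001
clock: 5.48
position: [0.5636, -0.1162, 0.0496]
ee_rot: [0.111, 0.994, 0.0, -0.0]
ft_force: [-0.5, -1.1, -0.4]
grip_width: -0.001
```

```bash
python3 - <<'E'
from keys import *
for k in range(3):
    o=manip.get_obs(); print(o['position'].round(4),o['ft_force'].round(2),o['grip_width']); im,i=snap('wrist','w3')
cv2.imwrite('pics/w3c.png',cv2.resize(im[170:310,180:380],(800,560),interpolation=cv2.INTER_CUBIC)[:,:,::-1])
E
```

```text
[ 0.5636 -0.1162  0.0496] [-0.49 -1.05 -0.36] -0.0013699182086262744
[ 0.5637 -0.1162  0.0497] [-0.78 -0.37  0.48] -0.0012426932159459155
[ 0.5638 -0.1162  0.0498] [-0.04 -0.43  0.26] 0.003547758040289074
```

View pics/w3c.png

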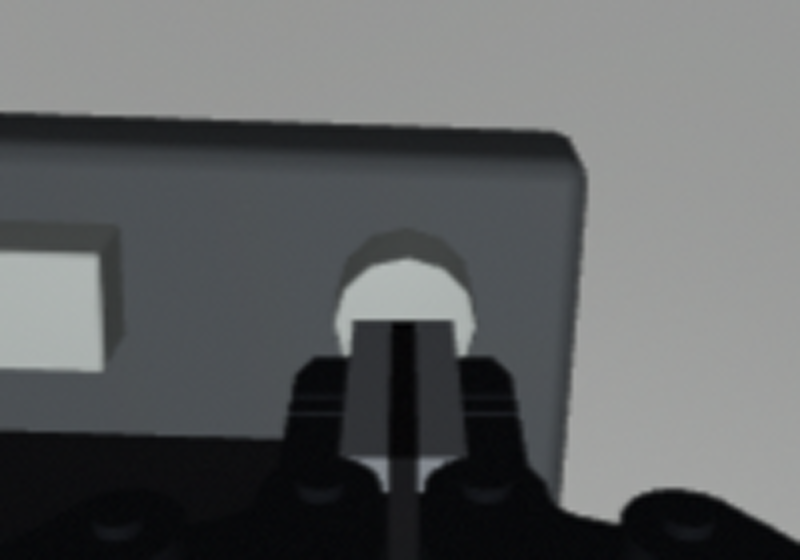

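The picture shows the round key still up at about (281,250), with the tip centred on it laterally. The force is about zero, so there's no contact yet. The tip stands a little higher than its nominal position, so I'll go down in small steps and watch the force.

```bash
f(){ python3 -c "
from h import *
F=[]
for k in range(3): F.append(manip.get_obs()['ft_force']); manip.camera('wrist')
print('mean',np.mean(F,0).round(2),manip.get_obs()['position'].round(4))"; }
f
python3 -m jog '[{"offset":[0,0,0.0133],"rotation":[0,0,0],"fingers":-1},{"offset":[0,0,0],"rotation":[0,0,0],"fingers":-1}]' >/dev/null; f
python3 -m jog '[{"offset":[0,0,0.0133],"rotation":[0,0,0],"fingers":-1},{"offset":[0,0,0],"rotation":[0,0,0],"fingers":-1}]' >/dev/null; f
python3 -c "
from h import *
o=manip.get_obs();i=manip.camera_info('wrist');M=R.from_quat(o['ee_rot']).as_matrix()
for x in(0,.006,.011):
  for z in(.0,.01,.019): print(x,z,proj(i,o['position']+M@[x,0,z]).round(1))"
```

```text
mean [0.37 0.2  0.38] [ 0.5638 -0.1162  0.0499]
mean [0.61 0.04 0.44] [ 0.5638 -0.1162  0.0478]
mean [-0.09  0.59  0.05] [ 0.5638 -0.1161  0.0458]
0 0.0 [282.  261.1]
0 0.01 [281.8 253.3]
0 0.019 [281.8 247.1]
0.006 0.0 [282.  251.3]
0.006 0.01 [281.9 244.1]
0.006 0.019 [281.8 238.2]
0.011 0.0 [282.  243.1]
0.011 0.01 [281.9 236.2]
0.011 0.019 [281.8 230.7]
```

```bash
python3 - <<'E'
from keys import *
im,i=snap('wrist','w4'); s,_=snap('side','s4'); c,_=snap('scene','c4')
a=cv2.resize(im[190:290,220:340],(400,333),interpolation=cv2.INTER_CUBIC)
b=cv2.resize(s[190:270,280:376],(400,333),interpolation=cv2.INTER_CUBIC)
cv2.imwrite('pics/w4c.png',np.hstack([a,b])[:,:,::-1])
E
```

```text
(no output)
```

View pics/w4c.png

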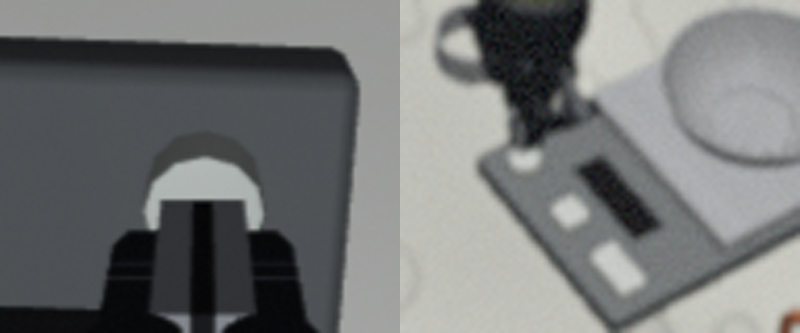

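The side crop shows the fingers directly over the round key, still short of it. The wrist crop shows the key still fully up. I'll continue in 2 mm steps.

```bash
cat > f.py <<'E'
from h import *
F=[]
for k in range(3): F.append(manip.get_obs()['ft_force']); im,i=manip.camera('wrist'),manip.camera_info('wrist')
print('mean',np.mean(F,0).round(2),manip.get_obs()['position'].round(4))
E
python3 -m jog '[{"offset":[0,0,0.0133],"rotation":[0,0,0],"fingers":-1},{"offset":[0,0,0],"rotation":[0,0,0],"fingers":-1}]' >/dev/null; python3 f.py
python3 -m jog '[{"offset":[0,0,0.0133],"rotation":[0,0,0],"fingers":-1},{"offset":[0,0,0],"rotation":[0,0,0],"fingers":-1}]' >/dev/null; python3 f.py
```

```text
mean [ 0.48 -0.23  0.13] [ 0.5637 -0.1162  0.0438]
mean [ 0.36 -0.02  0.31] [ 0.5638 -0.1162  0.0418]
```

```bash
cat > top.py <<'E'
import sys
from h import *
def chk(c,fn='tmp'):
    im,i=snap('wrist',fn); ax=np.array([.968,-.252])
    for z in (.035,.030,.025):
        q=np.array(c)-.011*ax; print('z',z,'near edge expected',proj(i,[*q,z]).round(1))
    u=int(round(proj(i,[*c,.035])[0])); g=im[:,:,1]
    print('strip edge->', [(r,int(g[r,u+8])) for r in range(205,262,2)])
if __name__=='__main__': chk((.5638,-.1168))
E
python3 top.py
```

```text
z 0.035 near edge expected [281.4 238.6]
z 0.03 near edge expected [281.4 235.4]
z 0.025 near edge expected [281.3 232.3]
strip edge-> [(205, 53), (207, 30), (209, 31), (211, 36), (213, 54), (215, 67), (217, 75), (219, 82), (221, 82), (223, 83), (225, 82), (227, 82), (229, 82), (231, 83), (233, 79), (235, 68), (237, 69), (239, 69), (241, 93), (243, 179), (245, 180), (247, 179), (249, 169), (251, 51), (253, 51), (255, 51), (257, 51), (259, 51), (261, 51)]
```

The key is provably still up: its near edge is at row ~240, which is where an unpressed key should show. So the tips are further back than nominal. I'll continue in 2 mm steps, stopping automatically on force.

```bash
echo "import sys; sys.exit(int(np.mean(F,0)[2]>1.6 or np.abs(np.mean(F,0)[:2]).max()>1.6))" >> f.py
python3 -m jog '[{"offset":[0,0,0.0133],"rotation":[0,0,0],"fingers":-1},{"offset":[0,0,0],"rotation":[0,0,0],"fingers":-1}]' >/dev/null; python3 f.py && python3 -m jog '[{"offset":[0,0,0.0133],"rotation":[0,0,0],"fingers":-1},{"offset":[0,0,0],"rotation":[0,0,0],"fingers":-1}]' >/dev/null && python3 f.py && python3 -m jog '[{"offset":[0,0,0.0133],"rotation":[0,0,0],"fingers":-1},{"offset":[0,0,0],"rotation":[0,0,0],"fingers":-1}]' && python3 f.py; python3 top.py
```

```text
mean [-0.04  0.21  0.13] [ 0.5638 -0.1162  0.0398]
mean [-0.18  0.18  0.12] [ 0.5638 -0.1161  0.0378]
clock: 8.62
position: [0.5636, -0.1161, 0.0356]
ee_rot: [0.111, 0.994, 0.0, -0.0]
ft_force: [-0.2, 1.2, -0.6]
grip_width: -0.004
mean [-0.14  0.18 -0.06] [ 0.5638 -0.1162  0.0358]
z 0.035 near edge expected [281.4 242.8]
z 0.03 near edge expected [281.4 239.3]
z 0.025 near edge expected [281.4 236. ]
strip edge-> [(205, 152), (207, 90), (209, 29), (211, 30), (213, 32), (215, 45), (217, 62), (219, 70), (221, 77), (223, 82), (225, 82), (227, 82), (229, 82), (231, 81), (233, 82), (235, 81), (237, 73), (239, 67), (241, 68), (243, 69), (245, 84), (247, 176), (249, 169), (251, 50), (253, 50), (255, 50), (257, 51), (259, 51), (261, 50)]
```

There's still no contact at a nominal tip height of 17 mm. I'll check the tip location independently with the fixed cameras, marking the nominal tip (red) and a hypothetical tip 28 mm higher (green).

```bash
python3 - <<'E'
from h import *
o=manip.get_obs();p=o['position'];out=[]
for n,(x0,y0,w,h) in [('side',(270,180,100,75)),('scene',(180,140,100,75))]:
    im,i=snap(n,n+'5'); k=4
    c=cv2.resize(im[y0:y0+h,x0:x0+w],(w*k,h*k),interpolation=cv2.INTER_CUBIC)[:,:,::-1].copy()
    for dz,col in [(-.019,(0,0,255)),(.009,(0,255,0))]:
        u=((proj(i,p+[0,0,dz])-[x0,y0]+.5)*k).astype(int); cv2.circle(c,tuple(map(int,u)),3,col,1)
    out.append(c)
cv2.imwrite('pics/c5.png',np.hstack(out))
E
```

```text
(no output)
```

View pics/c5.png

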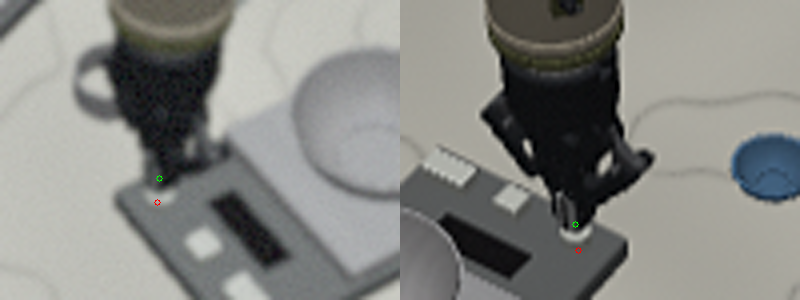

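Both fixed cameras put the real tip near the green mark, about 7–9 mm above the reported TCP and still a few mm above the key. The stated 19 mm tip offset evidently doesn't hold here. Lateral placement is good, so I'll go on guarded by force.

```bash
python3 -m jog '[{"offset":[0,0,0.0133],"rotation":[0,0,0],"fingers":-1},{"offset":[0,0,0],"rotation":[0,0,0],"fingers":-1}]' >/dev/null; python3 f.py && python3 -m jog '[{"offset":[0,0,0.0133],"rotation":[0,0,0],"fingers":-1},{"offset":[0,0,0],"rotation":[0,0,0],"fingers":-1}]' >/dev/null && python3 f.py && python3 -m jog '[{"offset":[0,0,0.0133],"rotation":[0,0,0],"fingers":-1},{"offset":[0,0,0],"rotation":[0,0,0],"fingers":-1}]' >/dev/null && python3 f.py && python3 -m jog '[{"offset":[0,0,0.0133],"rotation":[0,0,0],"fingers":-1},{"offset":[0,0,0],"rotation":[0,0,0],"fingers":-1}]' >/dev/null && python3 f.py && python3 -m jog '[{"offset":[0,0,0.0133],"rotation":[0,0,0],"fingers":-1},{"offset":[0,0,0],"rotation":[0,0,0],"fingers":-1}]' >/dev/null && python3 f.py && python3 -m jog '[{"offset":[0,0,0.0133],"rotation":[0,0,0],"fingers":-1},{"offset":[0,0,0],"rotation":[0,0,0],"fingers":-1}]' >/dev/null && python3 f.py; python3 top.py
```

```text
mean [ 0.45 -0.55 -0.2 ] [ 0.5638 -0.1162  0.0338]
mean [ 0.11 -0.26 -0.12] [ 0.5638 -0.1162  0.0318]
mean [0.2  0.2  2.06] [ 0.5639 -0.1162  0.03  ]
z 0.035 near edge expected [281.5 246.9]
z 0.03 near edge expected [281.4 243.2]
z 0.025 near edge expected [281.4 239.6]
strip edge-> [(205, 151), (207, 151), (209, 140), (211, 28), (213, 29), (215, 32), (217, 36), (219, 53), (221, 66), (223, 72), (225, 79), (227, 80), (229, 82), (231, 80), (233, 81), (235, 80), (237, 80), (239, 80), (241, 69), (243, 68), (245, 68), (247, 69), (249, 133), (251, 49), (253, 49), (255, 51), (257, 50), (259, 50), (261, 51)]
```

Contact: 2 N at TCP z = 0.030. Pressing the remaining distance, aiming for about 7.5 mm of travel (about 5.2 N).

```bash
python3 -m jog '[{"offset":[0,0,0.0133],"rotation":[0,0,0],"fingers":-1},{"offset":[0,0,0.0133],"rotation":[0,0,0],"fingers":-1},{"offset":[0,0,0.01],"rotation":[0,0,0],"fingers":-1},{"offset":[0,0,0],"rotation":[0,0,0],"fingers":-1}]' >/dev/null; python3 f.py
```

```text
mean [ 0.65 -0.2   5.09] [ 0.5639 -0.1162  0.0245]
```

Force 5.1 N means about 7.2 mm by the spring, and position gives 7.2 mm as well (contact at 0.0317). That's past the 6 mm registering point and short of the stop. A touch more, then lift and traverse to the long key.

```bash
python3 -m jog '[{"offset":[0,0,0.003],"rotation":[0,0,0],"fingers":-1},{"offset":[0,0,0],"rotation":[0,0,0],"fingers":-1}]' && python3 -m jog '[{"offset":[0,0,-0.03],"rotation":[0,0,0],"fingers":-1},{"offset":[0,0,-0.05],"rotation":[0,0,0],"fingers":-1},{"offset":[0,0,-0.1],"rotation":[0,0,0],"fingers":-1},{"offset":[0,0,-0.1],"rotation":[0,0,0],"fingers":-1},{"offset":[0,0,0],"rotation":[0,0,0],"fingers":-1}]' && python3 -m jog '[{"offset":[0.005,-0.15,0],"rotation":[0,0,0],"fingers":-1},{"offset":[0.005,-0.15,0],"rotation":[0,0,0],"fingers":-1},{"offset":[0.005,-0.15,0],"rotation":[0,0,0],"fingers":-1},{"offset":[0.005,-0.15,0],"rotation":[0,0,0],"fingers":-1},{"offset":[0.005,-0.152,0],"rotation":[0,0,0],"fingers":-1},{"offset":[0,0,0],"rotation":[0,0,0],"fingers":-1},{"offset":[0,0,0],"rotation":[0,0,0],"fingers":-1}]'
python3 - <<'E'
from keys import *
o=manip.get_obs(); im,i=snap('wrist','w6'); print(o['position'])
print([proj(i,p).round(1).tolist() for p in [(.5638,-.1168,.035),(.5352,-.2253,.035)]])
keys(im,i,(180,170,520,280))
E
```

```text
clock: 11.08
position: [0.5639, -0.1162, 0.024]
ee_rot: [0.111, 0.994, 0.0, 0.0]
ft_force: [0.4, -0.3, 4.3]
grip_width: 0.0
clock: 11.7
position: [0.5647, -0.1163, 0.0675]
ee_rot: [0.111, 0.994, 0.0, 0.001]
ft_force: [-0.2, 1.1, 0.2]
grip_width: 0.003
clock: 12.58
position: [0.5354, -0.2243, 0.0656]
ee_rot: [0.111, 0.994, 0.0, -0.0]
ft_force: [0.5, 0.8, 0.4]
grip_width: 0.002
[ 0.53536645 -0.224335    0.06561427]
[[447.6, 245.5], [280.1, 239.9]]
bbox [  73   56   57   29 1403] px [280.5 239. ] xyz [ 0.5346 -0.2249  0.035 ]
bbox [169  59  32  28 768] px [364.6 242.6] xyz [ 0.5495 -0.1707  0.035 ]
bbox [253  61  31  29 699] px [448.1 245.4] xyz [ 0.5638 -0.1165  0.035 ]
bbox [   0   69   61   41 2087] px [211.9 261.2] xyz [ 0.5402 -0.274   0.035 ]
```

View pics/w6.png

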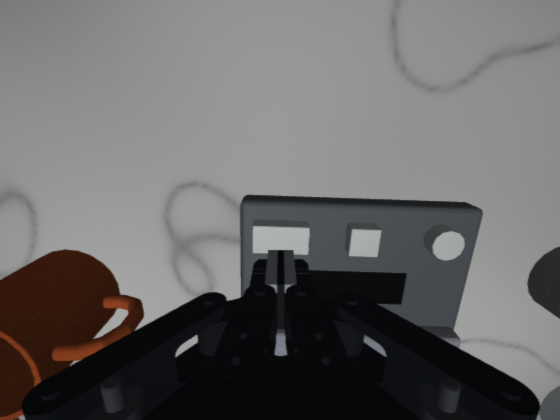

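The round key is back up at (448,245), the scale hasn't moved, and the tip is over the long key at (281,239). Now I press it the same way, guarded.

```bash
python3 -m jog '[{"offset":[0,0,0.07],"rotation":[0,0,0],"fingers":-1},{"offset":[0,-0.003,0.07],"rotation":[0,0,0],"fingers":-1},{"offset":[0,0,0.05],"rotation":[0,0,0],"fingers":-1},{"offset":[0,0,0],"rotation":[0,0,0],"fingers":-1},{"offset":[0,0,0],"rotation":[0,0,0],"fingers":-1}]' && python3 f.py && python3 -m jog '[{"offset":[0,0,0.0133],"rotation":[0,0,0],"fingers":-1},{"offset":[0,0,0.0133],"rotation":[0,0,0],"fingers":-1},{"offset":[0,0,0.0133],"rotation":[0,0,0],"fingers":-1},{"offset":[0,0,0],"rotation":[0,0,0],"fingers":-1}]' && python3 f.py
```

```text
clock: 13.25
position: [0.5352, -0.2259, 0.0375]
ee_rot: [0.111, 0.994, -0.0, 0.0]
ft_force: [0.1, -0.9, 0.8]
grip_width: -0.003
mean [-0.01 -0.16  0.19] [ 0.5353 -0.2259  0.0377]
clock: 13.9
position: [0.535, -0.2257, 0.0313]
ee_rot: [0.111, 0.994, 0.0, -0.0]
ft_force: [-1.4, 0.4, 0.1]
grip_width: 0.0
mean [-0.4  -0.12 -0.18] [ 0.5351 -0.2258  0.0314]
```

Target z is about 0.024 again: 7.3 mm more, in two stages.

```bash
python3 -m jog '[{"offset":[0,0,0.0133],"rotation":[0,0,0],"fingers":-1},{"offset":[0,0,0.0133],"rotation":[0,0,0],"fingers":-1},{"offset":[0,0,0],"rotation":[0,0,0],"fingers":-1}]' >/dev/null; python3 f.py;  python3 -m jog '[{"offset":[0,0,0.0133],"rotation":[0,0,0],"fingers":-1},{"offset":[0,0,0.01],"rotation":[0,0,0],"fingers":-1},{"offset":[0,0,0],"rotation":[0,0,0],"fingers":-1}]' >/dev/null; python3 f.py
```

```text
mean [-0.44  0.1   3.16] [ 0.5352 -0.2259  0.0275]
mean [-0.8   0.28  5.06] [ 0.5352 -0.2258  0.024 ]
```

5.06 N corresponds to about 7.2 mm, and position agrees at 7.3 mm. Withdrawing.

```bash
python3 -m jog '[{"offset":[0,0,-0.03],"rotation":[0,0,0],"fingers":-1},{"offset":[0,0,-0.06],"rotation":[0,0,0],"fingers":-1},{"offset":[0,0,-0.2],"rotation":[0,0,0],"fingers":-1},{"offset":[0,0,-0.3],"rotation":[0,0,0],"fingers":-1},{"offset":[0,0,-0.3],"rotation":[0,0,0],"fingers":-1},{"offset":[0,0,-0.3],"rotation":[0,0,0],"fingers":-1},{"offset":[0,0,0],"rotation":[0,0,0],"fingers":-1},{"offset":[0,0,0],"rotation":[0,0,0],"fingers":-1}]'
python3 - <<'E'
from keys import *
o=manip.get_obs(); im,i=snap('wrist','w7'); print(o['position'])
keys(im,i,(200,180,420,240))
s,_=snap('scene','c7'); s0=cv2.imread('pics/scene0.png')[:,:,::-1]
d=cv2.absdiff(s,s0).max(2)[170:290,120:360]
print('scene diff px>40',[(r[:4]+[120,170,0,0]).tolist()+[int(r[4])] for r in cv2.connectedComponentsWithStats((d>40).astype(np.uint8))[2][1:] if r[4]>8])
cv2.imwrite('pics/c7c.png',cv2.resize(np.hstack([im[150:330,180:420],]),(720,540))[:,:,::-1])
E
```

```text
clock: 16.1
position: [0.5346, -0.2255, 0.2019]
ee_rot: [0.111, 0.994, 0.0, -0.0]
ft_force: [-0.2, -0.1, -0.4]
grip_width: 0.001
[ 0.53464139 -0.2254537   0.20189136]
bbox [   0    0   57   60 2280] px [226.6 217.6] xyz [ 0.5501 -0.2928  0.035 ]
bbox [ 11   0  45  16 632] px [233.6 186.7] xyz [ 0.517  -0.2752  0.035 ]
bbox [ 195    0   25   60 1212] px [409.2 212. ] xyz [ 0.5894 -0.088   0.035 ]
bbox [ 65   4  34  18 569] px [281.5 192.6] xyz [ 0.5352 -0.225   0.035 ]
bbox [123   6  18  17 283] px [331.5 194.2] xyz [ 0.5493 -0.1709  0.035 ]
bbox [173   8  18  17 256] px [381.6 195.9] xyz [ 0.5637 -0.1165  0.035 ]
scene diff px>40 []
```

View pics/c7.png

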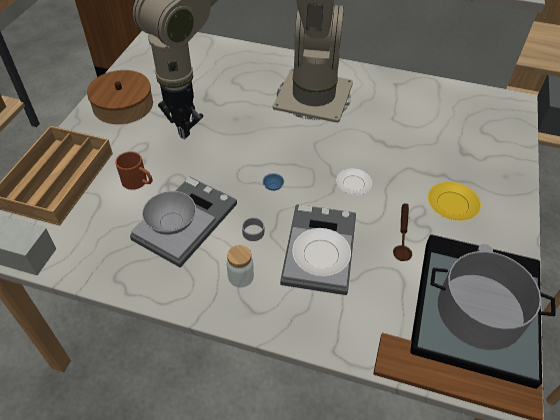

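The scene is unchanged. The keys are up at their original positions (within 0.3 mm), the bowl and plate are in place, and the arm is clear. Handing in.

```bash
python3 -c "
from workcell import manip
print(manip.hand_in())"
```

```text
the job is handed in; nothing more can be done
None
```

I pressed the bowl scale's round key, let it come back up, pressed its long key the same way, withdrew about 18 cm and handed the job in at about 16 s.

| Key | Force | Travel (from spring force and tip position) |
|---|---|---|
| Round | 5.1 N | about 7.2 mm, then about 0.5 mm deeper |
| Long | 5.1 N | about 7.2 mm |

Both presses went past the 6 mm point where a key registers and stayed short of the 10 mm stop.

**Last checks:** All three keys were back up within about 0.4 mm of where they were first measured. The scene picture showed no change around the two scales, the bowl, the plate or the things between them. There was no force on the tool.

**What disagreed:** The fingertips did not stand 19 mm ahead of the reported tool position. The round key was only touched at a reported height of about 31.7 mm, so the tips were really about 3 mm behind it. The fixed cameras confirmed this, so I pressed by force and picture and not by that figure. After the extra 0.5 mm on the round key, a single force reading gave 4.3 N. I took that as sensor noise, because the position showed the key deeper than before. Nothing reported whether the scale itself registered the presses.

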